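# Find the rocking cover on the pin tray and press it home

### The arm

A 6-joint arm with a two-finger parallel gripper is mounted at the origin on the work surface. World frame = base frame: x ahead of the robot, y to its left, z up, the work surface at z = 0. Lengths are in m, angles in rad, forces in N, time in s.
With the tool pointing down it reaches from about 0.3 to 0.875 m from the base axis. Payload 4.2 kg.
Tool frame: the origin (TCP) lies at the very end of the fingers, on their centre line; the grasp point (between the pads) lies pinch_z behind it (pinch_z is the distance from the TCP to the grasp point, in m); y points along the fingers, x is the direction in which the jaws open and shut, and the axes are right-handed (so a half turn about y gives the same grasp; the last joint's range is limited). The gripper opens to 85 mm and grips with 20 to 120 N. Pads are 22 mm wide; open, the fingers measure 114 mm over their backs; the gripper's body (76 mm by 85 mm) begins 54 mm behind the grasp point. The pads swing forward as they close: fully open they stand 13 mm farther back than shut.
Start: joints at [1.271, 0.32, 1.565, -0, 1.257, -0.02], TCP at [0.159, 0.553, 0.196] pointing down, gripper open.
Joint ranges: [-3.11, 3.11], [-0.84, 2.01], [0.21, 2.61], [-1.34, 4.49], [0.05, 2.63], [-2.56, 2.56]. Speed limits (rad/s): [2.57, 2.57, 3.14, 3.14, 3.14, 3.14].

### API

Orientations are given as a unit quaternion [x, y, z, w].
In Python, from station import * gives the robot as it stands.
- The arm moves only by the tool servo_tool, never from a script. Its argument "plan" is a list of rows, each an object of numbers: "gripper": the opening, from 0 (shut) to 1 (fully open); "tx", "ty", "tz": the shift along the tool's x, y, z in m; "rx", "ry", "rz": the turn, a rotation vector about the tool's x, y, z in rad. A call has 1 to 12 rows; each row is the pose to reach, as a shift and turn from the pose measured when the call began, along the tool's axes at that moment; what a row does not reach only later rows make up. A row lasts 1/12 s, in which the tool goes at most 41.7 mm and 7.16 degrees, less where a joint would pass 70% of its speed; a pose out of reach is approached as far as the arm can. A call with a gripper value outside its range is refused whole. The fingers move at their own pace and stop on an object; "squeeze" is the grip in N (left out, the last holds). Time passes only in rows, so rows that repeat a pose let the fingers close. It gives the time, the measured TCP pose, the force and the opening at its end, in the units of the state.
- observe(): the state, without advancing time (a new reading comes with each control period).
- camera(name): name is "scene" or "top" or "wrist"; returns the picture (400x640x3 uint8, red, green, blue); there is no depth.
- camera_info(name): a dict with "vfov" (degrees; the focal length in pixels is half the picture's height over the tangent of half this angle, whatever the lens; pixels are square), "cx", "cy" (the principal point, pixels), "R" (3x3) and "t" (3): a world point X has camera coordinates R X + t; the wrist camera has in their place "mount" (4x4, takes a point from camera to tool coordinates, whose origin is the TCP and whose axes are the tool frame's). Camera axes: x right, y down, z forward; pixel columns grow to the right and rows downward; lengths in m; the calibration is good to about 2 mm. A picture is of the moment at which its call begins: read the wrist's pose just before it. camera_info takes no time and is no camera call.
- hand_in(): hands the job in, once; it reports no verdict.
The state is a dict: "time_s": time; "q": joint angles; "joint_vel": joint speeds; "joint_torque": joint torques, N m; "tool_pos": TCP position; "orientation": TCP orientation; "wrist_force": force on the tool from outside, world axes, zero at the start; "torque": the same for the moment, N m; "finger_gap": opening from 0.0 (shut) to 1.0 (fully open).
Only numpy, scipy, OpenCV 4.12 (cv2) and the standard library are available. Lean on these libraries where they do the work, as an engineer would, in place of code of your own. Each camera call takes 0.05 s, during which the arm holds its last target.

### The job

One of the six identical metal covers on the black pin tray has not snapped home. Press the covers near an edge with a fingertip until you find the one that rocks, then press that one down in the middle until it sits fully home, level with the other five. Only press: do not lift any cover out of its pocket, leave the tools and hardware around the tray where they are, and finish with the hand clear of everything.

Things in the scene. Friction and masses are not known exactly. Their poses are not given: they have to be found in the camera images.
- tray: Pin tray fixed to the shelf: black, 169 mm (its x) by 247 mm (its y), red bar on its robot-side (-x) face. Origin: centre of its underside, on the shelf; z up. Pocket floors 22 mm and rim 26 mm above the origin; six square pockets of 67 mm with centres at x = +-39 mm and y = -78, 0, +78 mm.
- cover_a: One of six identical covers (a to f): square aluminium plate 64 x 64 mm, 8 mm thick, about 90 g, blue dot in the middle of its top. Lies in a pocket of the tray with 1.5 mm play all round, sides along the tray's x and y. Origin: centre of its underside (top face 8 mm above), z up. Home: level, origin 22 mm above the tray's origin, firm wherever pressed.
- cover_b: Identical to cover_a, in another pocket; same origin. Any one of the six is the loose one: it rests level but 3 mm higher, on a stiff 16 mm wide snap stud under its middle.
- cover_c: Identical to cover_a, in another pocket; same origin. The loose cover, pressed lightly (1 to 5 N) near an edge, tips about 0.1 rad until that edge meets the pocket floor, and falls level when let go.
- cover_d: Identical to cover_a, in another pocket; same origin. The loose cover, pressed in the middle with more than about 12 N, sinks 3 mm as its stud slides down, and stays home.
- cover_e: Identical to cover_a, in another pocket; same origin. Any of the six may be the loose one.
- cover_f: Identical to cover_a, in another pocket; same origin. Any of the six may be the loose one.
- oil_can: Bystander: red oil can, 72 mm across, 80 mm high plus a thin brass spout up to 135 mm; stands beside the tray's left (+y) side. Origin: centre of its underside.
- knob_set: Bystander: bronze door knob standing on its round 66 mm rose, 68 mm high, on the tray's right (-y) side. Origin: centre of its underside.
- padlock: Bystander: brass padlock lying flat, 40 x 46 mm body, 20 mm high, steel shackle to its +x, on the tray's right (-y) side. Origin: centre of the body's underside.
- wrench_a: Bystander: flat steel tension wrench, 108 mm long along its x, 4 mm thick, lying across the black magnetic strip (30 x 190 x 12 mm) beyond the tray's far (+x) side. Origin: middle of its underside.
- wrench_b: Bystander: second, same wrench on the strip.
- pick: Bystander: silver pick handle 12 mm wide, 10 mm high, 95 mm long along its x with a thin steel tip, lying across the same strip. Origin: middle of its underside.
There are look-alikes about, which are no part of the job. What is shaped like the cover_b but green or turquoise is not meant. Leave any green look-alike of the cover_f alone.

How it is judged:
On the way:
1. a press near its edge has made the loose cover rock (tilt over 0.05 rad) (angle between any of cover_a, cover_b, cover_c, cover_d, cover_e, cover_f's own z axis and vertical above 0.05 rad), for 0.05 s.
At the end, for the whole second after the job is handed in: All six covers lie home and at rest in their pockets: each cover's origin less than 23.2 mm above the tray's origin (home is 22 mm) and level within 0.025 rad (z of each of cover_a, cover_b, cover_c, cover_d, cover_e, cover_f in the frame of tray below 0.0232 m and angle between each of cover_a, cover_b, cover_c, cover_d, cover_e, cover_f's own z axis and vertical below 0.025 rad and linear speed of each of cover_a, cover_b, cover_c, cover_d, cover_e, cover_f below 0.01 m/s); the robot touches nothing.
It fails at once if a cover is lifted out of its pocket (origin over 34 mm above the tray's origin) (z of any of cover_a, cover_b, cover_c, cover_d, cover_e, cover_f in the frame of tray above 0.034 m).
It fails at once if a bystander is moved more than 20 mm (distance of any of oil_can, knob_set, padlock, wrench_a, wrench_b, pick from where it was at the start of the episode above 0.02 m).
It also fails if it takes over 56 s, if anything falls off the work surface, if the arm or the gripper's body presses on something with over 40 N, if the wrist force passes 120 N, or if a joint passes its speed limit or range.

## Working session

There is one attempt and no reset: what is moved stays moved. The work goes in short steps, Python scripts to look and compute and a tool call to move; the robot and the scene stay as the last step left them, time stands still between calls to the robot, and variables do not carry over. Pictures are saved under pics/ and viewed, and the job is handed in when it is done.

Besides the shell and the picture viewer there is one more tool, called after ">>>" by a JSON object that holds its "api" and its "payload". servo_tool: Moves the arm, as the interface text tells. Its arguments: {"type":"object","properties":{"plan":{"type":"array"},"squeeze":{"type":"number"}},"required":["plan"]}

```bash
mkdir -p pics; python3 - <<'E'
from station import *
import cv2
print(observe())
for n in ["scene","top","wrist"]:
    print(n,camera_info(n))
    cv2.imwrite(f"pics/{n}0.png",camera(n)[:,:,::-1])
E
```

```text
{'time_s': 0.0, 'q': array([ 1.27098255e+00,  3.20301295e-01,  1.56571536e+00, -2.40680408e-06,
        1.25742386e+00, -2.00041321e-02]), 'joint_vel': array([-1.65173578e-03,  2.66870305e-03, -5.09650240e-04, -1.60658843e-04,
       -3.68035777e-06,  5.06405148e-04]), 'joint_torque': array([-9.80282020e-04, -4.15516520e+01, -2.34168345e+01, -1.63288696e-04,
        8.27313663e-03,  1.08114912e-05]), 'tool_pos': array([0.15863391, 0.55209389, 0.19506284]), 'orientation': array([ 0.56522184,  0.42486108, -0.42591939, -0.5644555 ]), 'wrist_force': array([-0.49923304,  0.04741722, -0.22727702]), 'torque': array([-0.0020761 ,  0.05872396,  0.01198135]), 'finger_gap': 1.004419697491306}
scene {'vfov': 49.293301108703226, 'cx': 318.2874481753968, 'cy': 203.03048527805618, 'R': array([[ 0.05405743,  0.99851661,  0.00650879],
       [ 0.85343873, -0.04281735, -0.51943143],
       [-0.51838222,  0.03363398, -0.85448735]]), 't': array([-0.05757218, -0.43618955,  1.26098766])}
top {'vfov': 51.86800289650831, 'cx': 323.237146041159, 'cy': 203.38944864810833, 'R': array([[-0.02025391, -0.99975508,  0.00891972],
       [-0.98733413,  0.01859653, -0.15756105],
       [ 0.15735658, -0.01199797, -0.98746896]]), 't': array([0.04468476, 0.55623365, 1.12076698])}
wrist {'vfov': 66.30023709453803, 'cx': 319.12691938647873, 'cy': 200.64542582767407, 'mount': array([[ 9.99998873e-01, -1.41124343e-03,  5.11637260e-04,
        -2.69708087e-04],
       [-8.89912990e-04, -2.82848314e-01,  9.59164240e-01,
        -1.77853670e-01],
       [-1.20889849e-03, -9.59163615e-01, -2.82849251e-01,
         7.17453500e-02],
       [ 0.00000000e+00,  0.00000000e+00,  0.00000000e+00,
         1.00000000e+00]])}
```

View pics/scene0.png

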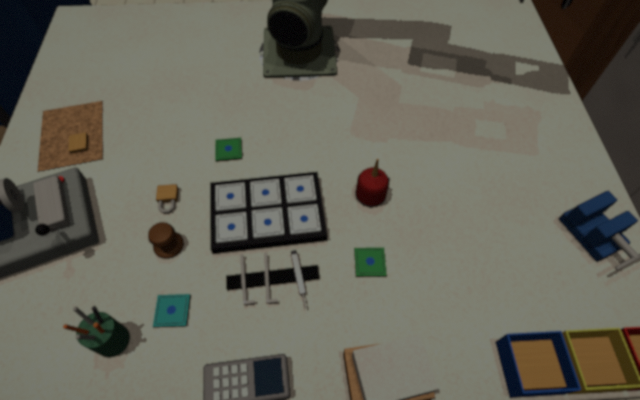

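View pics/top0.png

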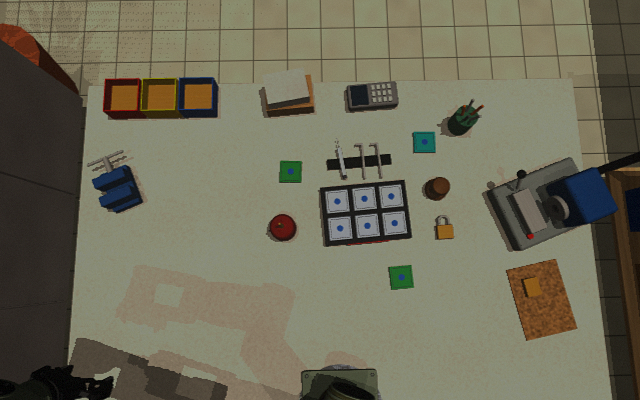

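View pics/wrist0.png

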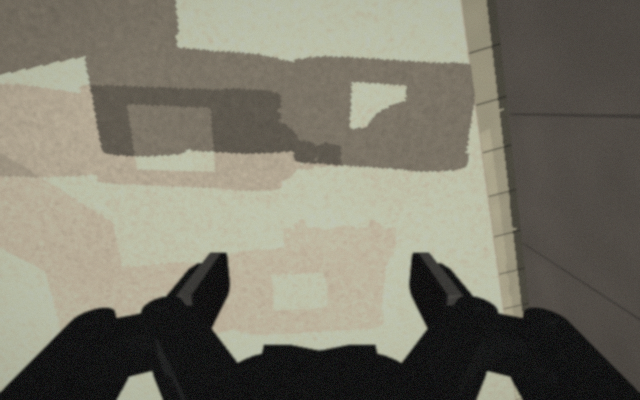

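The top view shows the tray at about (366,213) with six aluminium covers, blue dots at (337,201), (364,198), (392,195), (340,229), (367,226) and (394,223). Green or turquoise look-alikes sit at (290,172), (401,277) and (424,142), all off the tray, so I leave them alone. I'll enlarge the tray.

```bash
python3 - <<'E'
import cv2
a=cv2.imread("pics/top0.png")[130:255,260:470]
cv2.imwrite("pics/topc.png",cv2.resize(a,None,fx=3.8,fy=3.8,interpolation=cv2.INTER_CUBIC))
a=cv2.imread("pics/scene0.png")[160:310,140:400]
cv2.imwrite("pics/scenec.png",cv2.resize(a,None,fx=3,fy=3,interpolation=cv2.INTER_CUBIC))
E
```

```text
(no output)
```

View pics/topc.png

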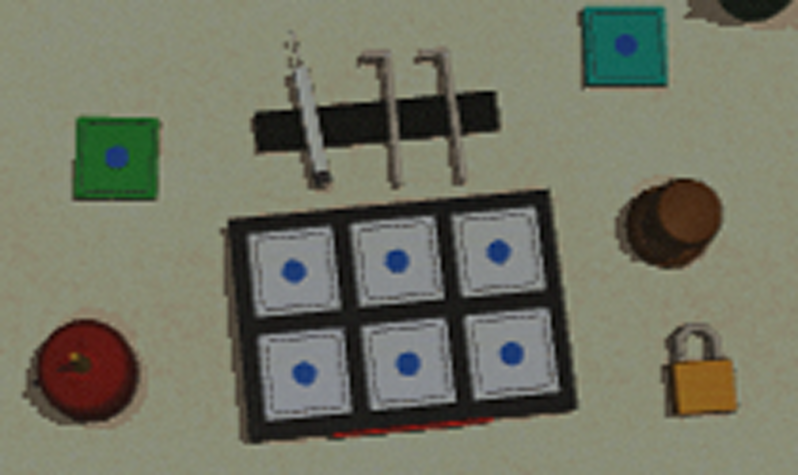

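View pics/scenec.png

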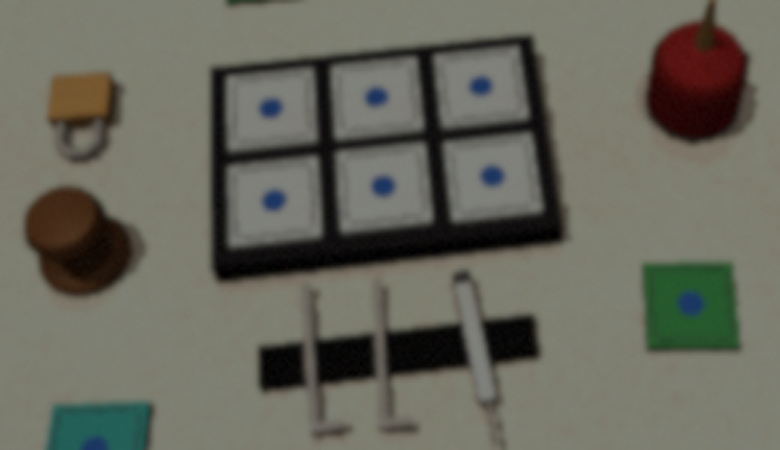

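```bash
cat > h.py <<'E'
from station import *
import numpy as np, cv2
from scipy.optimize import least_squares
from scipy.spatial.transform import Rotation as Ro
L=np.array([[x,y,.030] for x in(.039,-.039) for y in(.078,0,-.078)])
def K(i): 
    f=200/np.tan(np.radians(i["vfov"]/2)); return f
def proj(i,X):
    c=X@np.array(i["R"]).T+i["t"]; return c[:,:2]/c[:,2:]*K(i)+[i["cx"],i["cy"]]
def tray(p,l=L):
    c,s=np.cos(p[3]),np.sin(p[3]); return l@np.array([[c,-s,0],[s,c,0],[0,0,1]]).T+p[:3]
def dots(img,box):
    x0,x1,y0,y1=box; a=img[y0:y1,x0:x1].astype(int)
    m=((a[:,:,2]-a[:,:,0]>50)).astype(np.uint8)
    n,l,st,c=cv2.connectedComponentsWithStats(m)
    w=a[:,:,2]-a[:,:,0]
    out=[]
    for k in range(1,n):
        if st[k,4]>5:
            yy,xx=np.nonzero(cv2.dilate((l==k).astype(np.uint8),np.ones((3,3)))); ww=np.clip(w[yy,xx],0,None)
            out.append([(xx*ww).sum()/ww.sum()+x0,(yy*ww).sum()/ww.sum()+y0])
    return np.array(out)
E
python3 - <<'E'
from h import *
T=cv2.imread("pics/top0.png")[:,:,::-1];S=cv2.imread("pics/scene0.png")[:,:,::-1]
it,is_=camera_info("top"),camera_info("scene")
dt=dots(T,(318,412,178,246));ds=dots(S,(208,328,172,252))
print(dt.round(1),ds.round(1))
def match(d,i,p):
    q=proj(i,tray(p)); return np.array([d[np.argmin(((d-r)**2).sum(1))] for r in q])-q
for zs in ('free','top','scene'):
    if zs=='free':
        f=lambda p:np.r_[match(dt,it,p).ravel(),match(ds,is_,p).ravel()]
    elif zs=='top': f=lambda p:np.r_[match(dt,it,p).ravel(),p[2]*1e3]
    else: f=lambda p:np.r_[match(ds,is_,p).ravel(),p[2]*1e3]
    best=min((least_squares(f,[x,y,0,.08]) for x in np.arange(.3,.7,.05) for y in np.arange(-.2,.2,.05)),key=lambda r:r.cost)
    print(zs,best.x.round(4),best.fun.round(2)); 
    if zs=='top': print(tray(best.x).round(4))
E
```

```text
[[390.7 195.8]
 [363.9 198.2]
 [336.8 200.9]
 [394.2 222.6]
 [366.9 225.3]
 [339.6 227.8]] [[299.8 188.2]
 [265.  191.8]
 [229.9 195.5]
 [303.7 218.2]
 [267.2 221.5]
 [230.9 226.4]]
free [ 0.5332 -0.0862 -0.0017  0.0763] [ 0.04  0.07  0.21 -0.13  0.09  0.    0.05  0.04  0.08  0.08  0.24  0.04
  0.27  0.16 -0.13 -0.51  0.05  0.3   0.31  0.11  0.08 -0.02 -0.03  0.06]
top [ 0.5329 -0.0864  0.      0.0766] [-0.04  0.06  0.1  -0.13 -0.06  0.01 -0.04 -0.   -0.04  0.04  0.07  0.01
  0.  ]
[[ 0.5658 -0.0056  0.03  ]
 [ 0.5718 -0.0834  0.03  ]
 [ 0.5777 -0.1611  0.03  ]
 [ 0.488  -0.0116  0.03  ]
 [ 0.494  -0.0893  0.03  ]
 [ 0.5    -0.1671  0.03  ]]
scene [ 0.5342 -0.0859  0.      0.0761] [ 0.1   0.11 -0.22 -0.55  0.04  0.25  0.14  0.12 -0.01 -0.   -0.05  0.07
  0.  ]
```

```bash
cat >> h.py <<'E'
P0=np.array([0.5331,-0.0863,0,.0765])
names={n:l for n,l in zip(["FL","FM","FR","NL","NM","NR"],L)}
def goal(xyz,yaw=None):
    o=observe(); R=Ro.from_quat(o["orientation"]).as_matrix(); d=R.T@(np.array(xyz)-o["tool_pos"]); r=np.zeros(3)
    if yaw is not None:
        # tool y down, tool x at given world yaw
        x=np.array([np.cos(yaw),np.sin(yaw),0]);y=np.array([0,0,-1.]);G=np.c_[x,y,np.cross(x,y)]
        r=Ro.from_matrix(R.T@G).as_rotvec()
    return d.round(4),r.round(4)
E
python3 - <<'E'
from h import *
o=observe();print(Ro.from_quat(o["orientation"]).as_matrix().round(3))
fm=tray(P0,np.array([[.039+.022,0,.03]]))[0]
print(fm)
for y in (-np.pi/2,np.pi/2,0,np.pi):print(y,goal([fm[0],fm[1],.12],y+P0[3]))
E
```

```text
[[ 0.276 -0.    -0.961]
 [ 0.961 -0.001  0.276]
 [-0.001 -1.     0.   ]]
[ 0.59392159 -0.08163805  0.03      ]
-1.5707963267948966 (array([-0.489 ,  0.0759, -0.5934]), array([ 1.8000e-03,  2.7853e+00, -4.0000e-04]))
1.5707963267948966 (array([-0.489 ,  0.0759, -0.5934]), array([-3.000e-04, -3.563e-01, -1.300e-03]))
0 (array([-0.489 ,  0.0759, -0.5934]), array([ 7.0000e-04,  1.2145e+00, -1.1000e-03]))
3.141592653589793 (array([-0.489 ,  0.0759, -0.5934]), array([-1.3000e-03, -1.9271e+00, -8.0000e-04]))
```

>>> {"api": "servo_tool", "payload": {"plan": [{"tx":-0.489,"ty":0,"tz":-0.593,"ry":1.2145,"gripper":0},{"tx":-0.489,"ty":0,"tz":-0.593,"ry":1.2145,"gripper":0},{"tx":-0.489,"ty":0,"tz":-0.593,"ry":1.2145,"gripper":0},{"tx":-0.489,"ty":0,"tz":-0.593,"ry":1.2145,"gripper":0},{"tx":-0.489,"ty":0,"tz":-0.593,"ry":1.2145,"gripper":0},{"tx":-0.489,"ty":0,"tz":-0.593,"ry":1.2145,"gripper":0},{"tx":-0.489,"ty":0,"tz":-0.593,"ry":1.2145,"gripper":0},{"tx":-0.489,"ty":0,"tz":-0.593,"ry":1.2145,"gripper":0},{"tx":-0.489,"ty":0,"tz":-0.593,"ry":1.2145,"gripper":0},{"tx":-0.489,"ty":0,"tz":-0.593,"ry":1.2145,"gripper":0},{"tx":-0.489,"ty":0,"tz":-0.593,"ry":1.2145,"gripper":0},{"tx":-0.489,"ty":0,"tz":-0.593,"ry":1.2145,"gripper":0}]}}

```text
invalid input at $.plan[0]: expected keys gripper, tx, ty, tz, rx, ry, rz
```

```bash
python3 - <<'E'
from h import *
print(goal([.594,-.0816,.10],P0[3]))
E
```

```text
(array([-0.4889,  0.0959, -0.5934]), array([ 7.0000e-04,  1.2145e+00, -1.1000e-03]))
```

All keys are needed.

>>> {"api": "servo_tool", "payload": {"plan": [{"tx":-0.489,"ty":0,"tz":-0.593,"rx":0,"ry":1.2145,"rz":0,"gripper":0},{"tx":-0.489,"ty":0,"tz":-0.593,"rx":0,"ry":1.2145,"rz":0,"gripper":0},{"tx":-0.489,"ty":0,"tz":-0.593,"rx":0,"ry":1.2145,"rz":0,"gripper":0},{"tx":-0.489,"ty":0,"tz":-0.593,"rx":0,"ry":1.2145,"rz":0,"gripper":0},{"tx":-0.489,"ty":0,"tz":-0.593,"rx":0,"ry":1.2145,"rz":0,"gripper":0},{"tx":-0.489,"ty":0,"tz":-0.593,"rx":0,"ry":1.2145,"rz":0,"gripper":0},{"tx":-0.489,"ty":0,"tz":-0.593,"rx":0,"ry":1.2145,"rz":0,"gripper":0},{"tx":-0.489,"ty":0,"tz":-0.593,"rx":0,"ry":1.2145,"rz":0,"gripper":0},{"tx":-0.489,"ty":0,"tz":-0.593,"rx":0,"ry":1.2145,"rz":0,"gripper":0},{"tx":-0.489,"ty":0,"tz":-0.593,"rx":0,"ry":1.2145,"rz":0,"gripper":0},{"tx":-0.489,"ty":0,"tz":-0.593,"rx":0,"ry":1.2145,"rz":0,"gripper":0},{"tx":-0.489,"ty":0,"tz":-0.593,"rx":0,"ry":1.2145,"rz":0,"gripper":0}]}}

```text
time_s: 1.15
tool_pos: [0.4421, 0.1383, 0.1959]
orientation: [0.707, 0.027, -0.027, -0.706]
wrist_force: [0.7, 0.2, 1.0]
finger_gap: -0.001
```

```bash
python3 - <<'E'
from h import *
print(goal([.594,-.0816,.09],P0[3]))
E
```

```text
(array([ 0.1347,  0.1061, -0.2307]), array([ 0.0011, -0.0003, -0.0004]))
```

>>> {"api": "servo_tool", "payload": {"plan": [{"tx":0.135,"ty":0,"tz":-0.231,"rx":0,"ry":0,"rz":0,"gripper":0},{"tx":0.135,"ty":0,"tz":-0.231,"rx":0,"ry":0,"rz":0,"gripper":0},{"tx":0.135,"ty":0,"tz":-0.231,"rx":0,"ry":0,"rz":0,"gripper":0},{"tx":0.135,"ty":0,"tz":-0.231,"rx":0,"ry":0,"rz":0,"gripper":0},{"tx":0.135,"ty":0,"tz":-0.231,"rx":0,"ry":0,"rz":0,"gripper":0},{"tx":0.135,"ty":0,"tz":-0.231,"rx":0,"ry":0,"rz":0,"gripper":0},{"tx":0.135,"ty":0.106,"tz":-0.231,"rx":0,"ry":0,"rz":0,"gripper":0},{"tx":0.135,"ty":0.106,"tz":-0.231,"rx":0,"ry":0,"rz":0,"gripper":0},{"tx":0.135,"ty":0.106,"tz":-0.231,"rx":0,"ry":0,"rz":0,"gripper":0},{"tx":0.135,"ty":0.106,"tz":-0.231,"rx":0,"ry":0,"rz":0,"gripper":0},{"tx":0.135,"ty":0.106,"tz":-0.231,"rx":0,"ry":0,"rz":0,"gripper":0},{"tx":0.135,"ty":0.106,"tz":-0.231,"rx":0,"ry":0,"rz":0,"gripper":0}]}}

```text
time_s: 2.15
tool_pos: [0.5954, -0.0818, 0.0918]
orientation: [0.707, 0.028, -0.026, -0.706]
wrist_force: [0.3, -0.0, 0.5]
finger_gap: -0.003
```

```bash
python3 - <<'E'
from h import *
print(observe()["tool_pos"],goal([.594,-.0816,.04],P0[3]))
cv2.imwrite("pics/w1.png",camera("wrist")[:,:,::-1])
cv2.imwrite("pics/s1.png",cv2.resize(camera("scene")[140:310,140:400,::-1],None,fx=3,fy=3,interpolation=cv2.INTER_CUBIC))
E
```

```text
[ 0.59539996 -0.08175312  0.09179563] (array([-0.0015,  0.0518,  0.0003]), array([ 0.0016, -0.    ,  0.0022]))
```

View pics/w1.png

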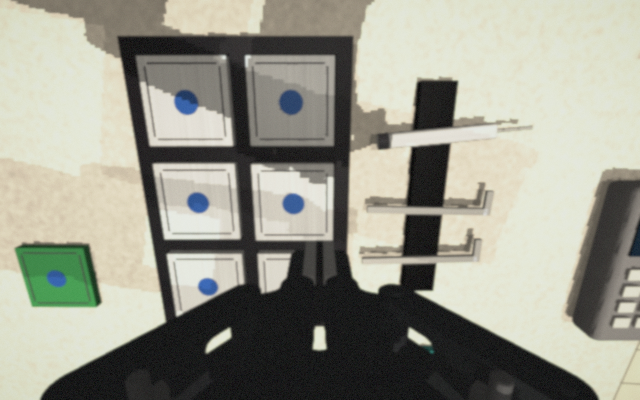

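View pics/s1.png

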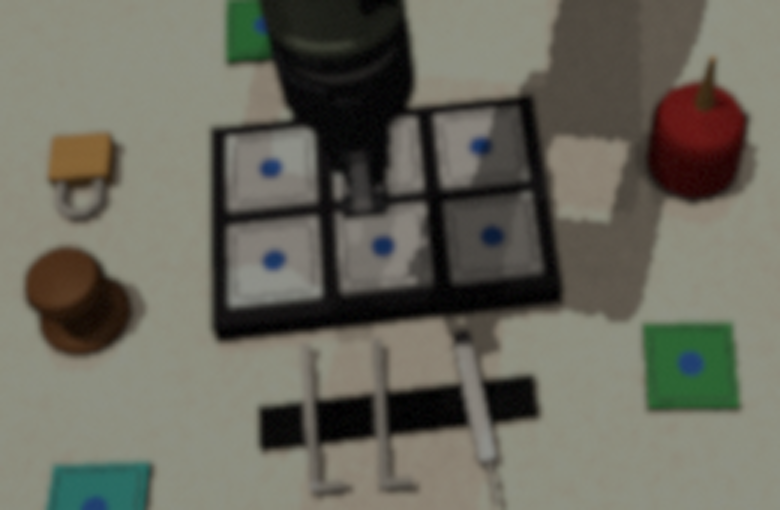

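>>> {"api": "servo_tool", "payload": {"plan": [{"tx":0.002,"ty":0.036,"tz":0,"rx":0,"ry":0,"rz":0,"gripper":0},{"tx":0.002,"ty":0.05,"tz":0,"rx":0,"ry":0,"rz":0,"gripper":0},{"tx":0.002,"ty":0.053,"tz":0,"rx":0,"ry":0,"rz":0,"gripper":0},{"tx":0.002,"ty":0.055,"tz":0,"rx":0,"ry":0,"rz":0,"gripper":0},{"tx":0.002,"ty":0.056,"tz":0,"rx":0,"ry":0,"rz":0,"gripper":0},{"tx":0.002,"ty":0.056,"tz":0,"rx":0,"ry":0,"rz":0,"gripper":0}]}}

```text
time_s: 2.75
tool_pos: [0.5991, -0.0816, 0.0383]
orientation: [0.707, 0.03, -0.025, -0.706]
wrist_force: [-0.5, 0.4, -0.1]
finger_gap: 0.001
```

```bash
python3 - <<'E'
from h import *
o=observe();print(o["tool_pos"],o["wrist_force"])
E
```

```text
[ 0.59912414 -0.08163902  0.03828755] [-0.48629915  0.41119816 -0.11217149]
```

>>> {"api": "servo_tool", "payload": {"plan": [{"tx":0,"ty":0.003,"tz":0,"rx":0,"ry":0,"rz":0,"gripper":0},{"tx":0,"ty":0.004,"tz":0,"rx":0,"ry":0,"rz":0,"gripper":0},{"tx":0,"ty":0.005,"tz":0,"rx":0,"ry":0,"rz":0,"gripper":0}]}}

```text
time_s: 3.0
tool_pos: [0.5996, -0.0817, 0.0338]
orientation: [0.708, 0.03, -0.024, -0.706]
wrist_force: [-0.7, -0.7, -0.2]
finger_gap: -0.001
```

>>> {"api": "servo_tool", "payload": {"plan": [{"tx":0,"ty":0.001,"tz":0,"rx":0,"ry":0,"rz":0,"gripper":0},{"tx":0,"ty":0.002,"tz":0,"rx":0,"ry":0,"rz":0,"gripper":0}]}}

```text
time_s: 3.17
tool_pos: [0.5997, -0.0818, 0.032]
orientation: [0.708, 0.03, -0.024, -0.706]
wrist_force: [0.7, -0.2, -0.2]
finger_gap: 0.002
```

>>> {"api": "servo_tool", "payload": {"plan": [{"tx":0,"ty":0.001,"tz":0,"rx":0,"ry":0,"rz":0,"gripper":0},{"tx":0,"ty":0.001,"tz":0,"rx":0,"ry":0,"rz":0,"gripper":0}]}}

```text
time_s: 3.33
tool_pos: [0.5995, -0.0818, 0.0307]
orientation: [0.708, 0.03, -0.024, -0.706]
wrist_force: [0.6, 0.3, 0.3]
finger_gap: 0.001
```

>>> {"api": "servo_tool", "payload": {"plan": [{"tx":0,"ty":0.001,"tz":0,"rx":0,"ry":0,"rz":0,"gripper":0},{"tx":0,"ty":0.001,"tz":0,"rx":0,"ry":0,"rz":0,"gripper":0}]}}

```text
time_s: 3.5
tool_pos: [0.5994, -0.0817, 0.0294]
orientation: [0.707, 0.03, -0.024, -0.706]
wrist_force: [-0.7, -0.7, -0.5]
finger_gap: 0.001
```

```bash
python3 - <<'E'
from h import *
print(observe()["wrist_force"])
a=cv2.imread("pics/w1.png")
w=camera("wrist")[:,:,::-1]
cv2.imwrite("pics/w2.png",cv2.resize(w[120:330,120:420],None,fx=2.5,fy=2.5,interpolation=cv2.INTER_CUBIC))
E
```

```text
[-0.71814171 -0.70701263 -0.53866088]
```

View pics/w2.png

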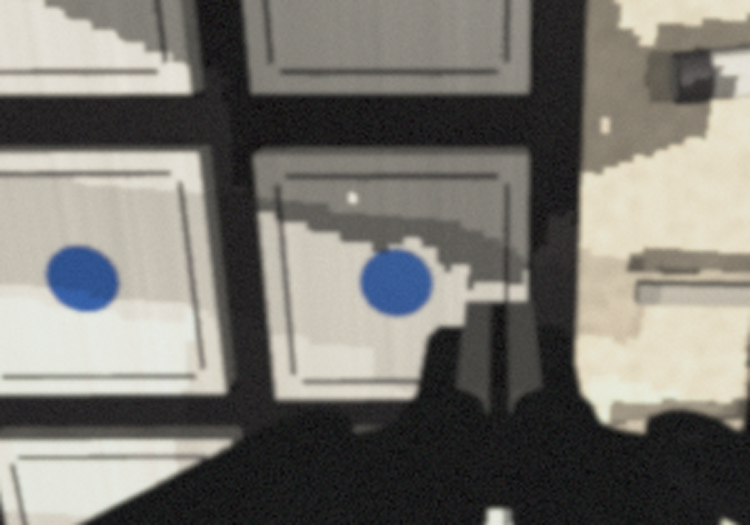

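The wrist crop shows the closed fingertips at about (500,300) in the enlargement. They are over the far (+x) edge strip of the far-middle cover, with no force yet, so I continue down.

>>> {"api": "servo_tool", "payload": {"plan": [{"tx":0,"ty":0.001,"tz":0,"rx":0,"ry":0,"rz":0,"gripper":0},{"tx":0,"ty":0.001,"tz":0,"rx":0,"ry":0,"rz":0,"gripper":0}]}}

```text
time_s: 3.72
tool_pos: [0.5993, -0.0817, 0.0283]
orientation: [0.707, 0.03, -0.025, -0.706]
wrist_force: [-0.1, 0.0, -0.4]
finger_gap: -0.002
```

>>> {"api": "servo_tool", "payload": {"plan": [{"tx":0,"ty":0.001,"tz":0,"rx":0,"ry":0,"rz":0,"gripper":0},{"tx":0,"ty":0.001,"tz":0,"rx":0,"ry":0,"rz":0,"gripper":0}]}}

```text
time_s: 3.88
tool_pos: [0.5992, -0.0817, 0.0271]
orientation: [0.707, 0.03, -0.025, -0.706]
wrist_force: [0.0, -0.1, 1.2]
finger_gap: 0.002
```

>>> {"api": "servo_tool", "payload": {"plan": [{"tx":0,"ty":0.001,"tz":0,"rx":0,"ry":0,"rz":0,"gripper":0},{"tx":0,"ty":0.001,"tz":0,"rx":0,"ry":0,"rz":0,"gripper":0}]}}

```text
time_s: 4.05
tool_pos: [0.599, -0.0817, 0.0259]
orientation: [0.707, 0.03, -0.025, -0.706]
wrist_force: [-0.8, 0.8, -0.4]
finger_gap: 0.002
```

```bash
python3 - <<'E'
from h import *
w=camera("wrist")[:,:,::-1]
print(observe()["wrist_force"],observe()["tool_pos"])
cv2.imwrite("pics/w3.png",cv2.resize(w[120:330,120:420],None,fx=2.5,fy=2.5,interpolation=cv2.INTER_CUBIC))
E
```

```text
[-0.00983566 -0.07606714 -0.82172475] [ 0.59910142 -0.08172266  0.02599028]
```

View pics/w3.png

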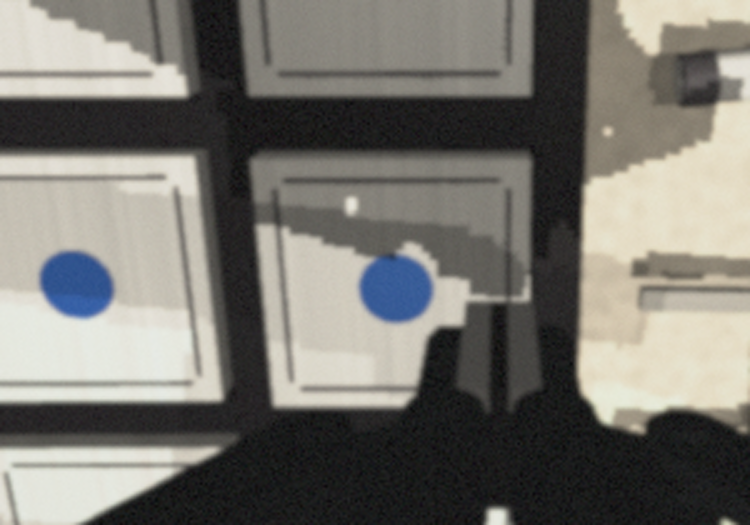

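>>> {"api": "servo_tool", "payload": {"plan": [{"tx":0,"ty":0.001,"tz":0,"rx":0,"ry":0,"rz":0,"gripper":0},{"tx":0,"ty":0.001,"tz":0,"rx":0,"ry":0,"rz":0,"gripper":0}]}}

```text
time_s: 4.27
tool_pos: [0.599, -0.0817, 0.0248]
orientation: [0.707, 0.03, -0.025, -0.706]
wrist_force: [0.4, 0.1, -0.2]
finger_gap: -0.001
```

>>> {"api": "servo_tool", "payload": {"plan": [{"tx":0,"ty":0.001,"tz":0,"rx":0,"ry":0,"rz":0,"gripper":0},{"tx":0,"ty":0.001,"tz":0,"rx":0,"ry":0,"rz":0,"gripper":0}]}}

```text
time_s: 4.43
tool_pos: [0.5988, -0.0817, 0.0236]
orientation: [0.707, 0.029, -0.025, -0.706]
wrist_force: [0.2, -0.1, -1.1]
finger_gap: -0.001
```

```bash
python3 - <<'E'
from h import *
w=camera("wrist")[:,:,::-1]
s=camera("scene")[:,:,::-1]
print(observe()["wrist_force"],observe()["tool_pos"])
a=cv2.resize(w[190:300,200:370],None,fx=4.5,fy=4.5,interpolation=cv2.INTER_CUBIC)
cv2.imwrite("pics/w4.png",a)
cv2.imwrite("pics/s4.png",cv2.resize(s[165:255,205:330],None,fx=6,fy=6,interpolation=cv2.INTER_CUBIC))
E
```

```text
[-0.53105664 -0.08865189  0.86968511] [ 0.59894851 -0.08167224  0.0237466 ]
```

View pics/w4.png

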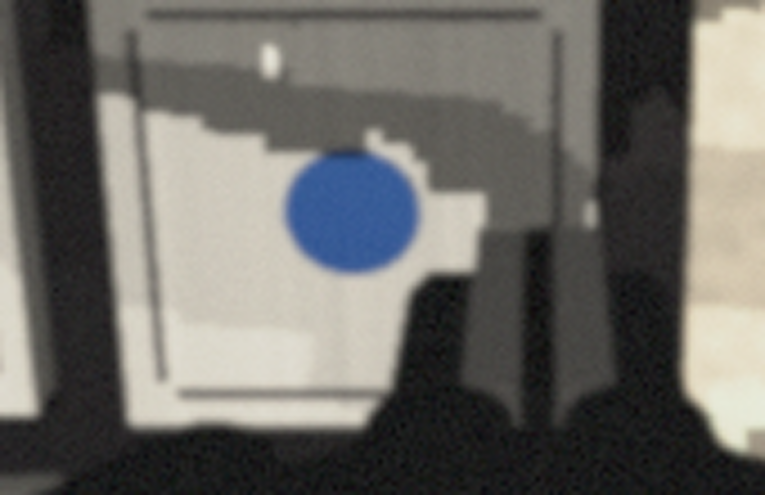

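View pics/s4.png

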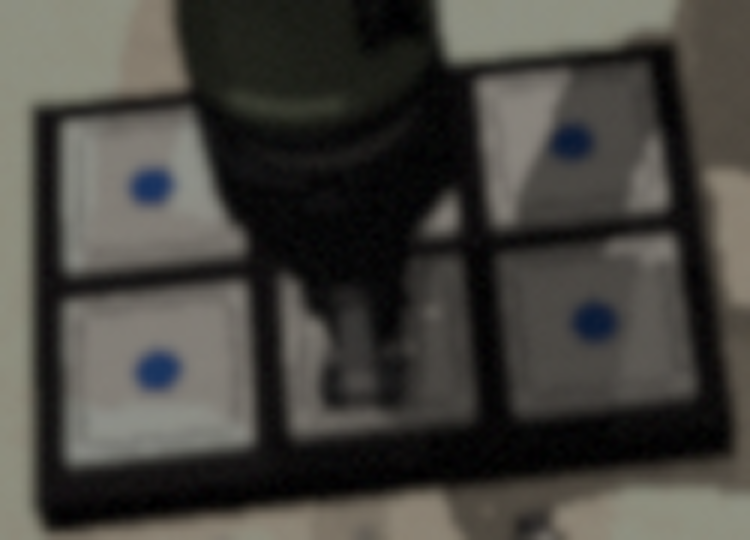

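The shadow now almost meets the fingertip, so contact is close. I keep stepping.

>>> {"api": "servo_tool", "payload": {"plan": [{"tx":0,"ty":0.001,"tz":0,"rx":0,"ry":0,"rz":0,"gripper":0},{"tx":0,"ty":0.001,"tz":0,"rx":0,"ry":0,"rz":0,"gripper":0}]}}

```text
time_s: 4.7
tool_pos: [0.5988, -0.0817, 0.0226]
orientation: [0.707, 0.029, -0.025, -0.706]
wrist_force: [-0.1, -0.1, -0.1]
finger_gap: -0.003
```

>>> {"api": "servo_tool", "payload": {"plan": [{"tx":0,"ty":0.001,"tz":0,"rx":0,"ry":0,"rz":0,"gripper":0},{"tx":0,"ty":0.001,"tz":0,"rx":0,"ry":0,"rz":0,"gripper":0}]}}

```text
time_s: 4.87
tool_pos: [0.5987, -0.0816, 0.0214]
orientation: [0.707, 0.029, -0.025, -0.706]
wrist_force: [-0.3, 0.5, -0.1]
finger_gap: -0.003
```

```bash
python3 - <<'E'
from h import *
w=camera("wrist")[:,:,::-1]
s=camera("scene")[:,:,::-1]
print(observe()["wrist_force"],observe()["tool_pos"])
a=cv2.resize(w[120:300,170:390],None,fx=3.5,fy=3.3,interpolation=cv2.INTER_CUBIC)
cv2.imwrite("pics/w5.png",a)
cv2.imwrite("pics/s5.png",cv2.resize(s[165:255,205:330],None,fx=6,fy=6,interpolation=cv2.INTER_CUBIC))
E
```

```text
[-0.08172889 -0.26352298 -0.29218923] [ 0.59883084 -0.0816557   0.02152458]
```

View pics/w5.png

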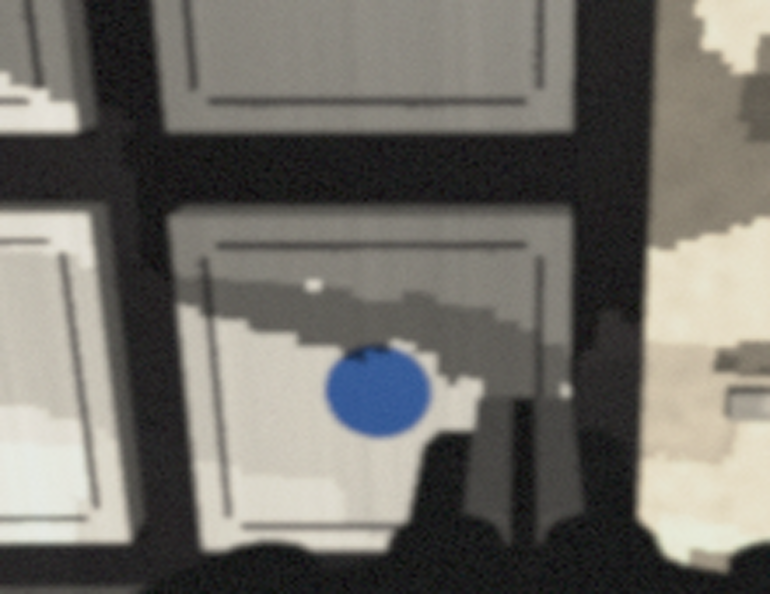

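View pics/s5.png

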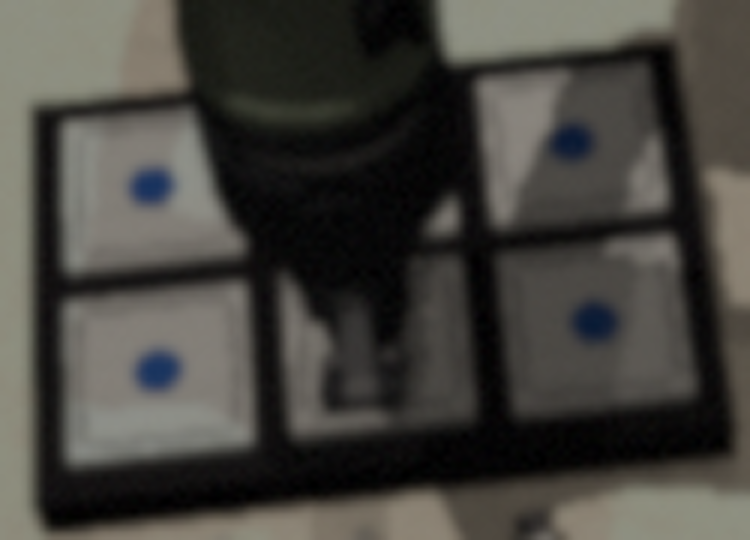

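>>> {"api": "servo_tool", "payload": {"plan": [{"tx":0,"ty":0.001,"tz":0,"rx":0,"ry":0,"rz":0,"gripper":0},{"tx":0,"ty":0.001,"tz":0,"rx":0,"ry":0,"rz":0,"gripper":0}]}}

```text
time_s: 5.13
tool_pos: [0.5987, -0.0817, 0.0203]
orientation: [0.707, 0.029, -0.025, -0.706]
wrist_force: [0.5, -0.2, 0.2]
finger_gap: -0.0
```

>>> {"api": "servo_tool", "payload": {"plan": [{"tx":0,"ty":0.001,"tz":0,"rx":0,"ry":0,"rz":0,"gripper":0},{"tx":0,"ty":0.001,"tz":0,"rx":0,"ry":0,"rz":0,"gripper":0}]}}

```text
time_s: 5.3
tool_pos: [0.5986, -0.0816, 0.0191]
orientation: [0.707, 0.029, -0.025, -0.706]
wrist_force: [-0.0, -0.3, 0.3]
finger_gap: 0.0
```

>>> {"api": "servo_tool", "payload": {"plan": [{"tx":0,"ty":0.001,"tz":0,"rx":0,"ry":0,"rz":0,"gripper":0},{"tx":0,"ty":0.001,"tz":0,"rx":0,"ry":0,"rz":0,"gripper":0}]}}

```text
time_s: 5.47
tool_pos: [0.5984, -0.0816, 0.0179]
orientation: [0.707, 0.029, -0.025, -0.706]
wrist_force: [-0.4, 1.0, -1.0]
finger_gap: 0.002
```

```bash
python3 - <<'E'
from h import *
w=camera("wrist")[:,:,::-1]
s=camera("scene")[:,:,::-1]
print(observe())
a=cv2.resize(w[120:300,170:390],None,fx=3.5,fy=3.3,interpolation=cv2.INTER_CUBIC)
cv2.imwrite("pics/w6.png",a)
cv2.imwrite("pics/s6.png",cv2.resize(s[165:255,205:330],None,fx=6,fy=6,interpolation=cv2.INTER_CUBIC))
E
```

```text
{'time_s': 5.5667, 'q': array([-1.53932327e-01,  5.19735006e-01,  1.73235224e+00, -1.44254337e-03,
        8.83859137e-01, -2.29905551e-01]), 'joint_vel': array([-0.00085748, -0.00199716, -0.00168052,  0.00142536, -0.00052043,
        0.00041307]), 'joint_torque': array([ 1.25324623e-04, -4.71431744e+01, -1.85539180e+01, -3.68497800e-03,
       -2.17634859e-02,  3.97408041e-05]), 'tool_pos': array([ 0.5985145 , -0.081627  ,  0.01805974]), 'orientation': array([ 0.7073502 ,  0.02906032, -0.0252919 , -0.70581266]), 'wrist_force': array([ 0.26182268,  0.16016627, -1.0676407 ]), 'torque': array([-0.04510348, -0.03246716,  0.00909319]), 'finger_gap': 0.0005441018903391497}
```

View pics/w6.png

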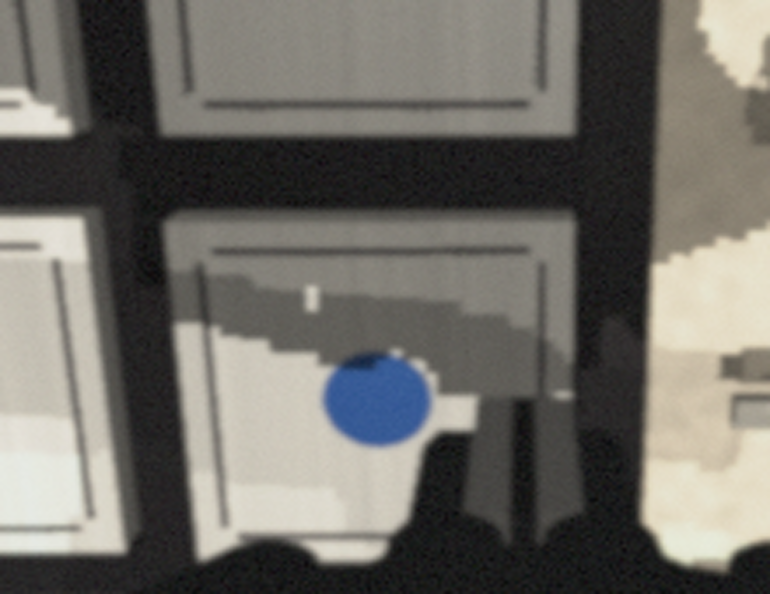

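View pics/s6.png

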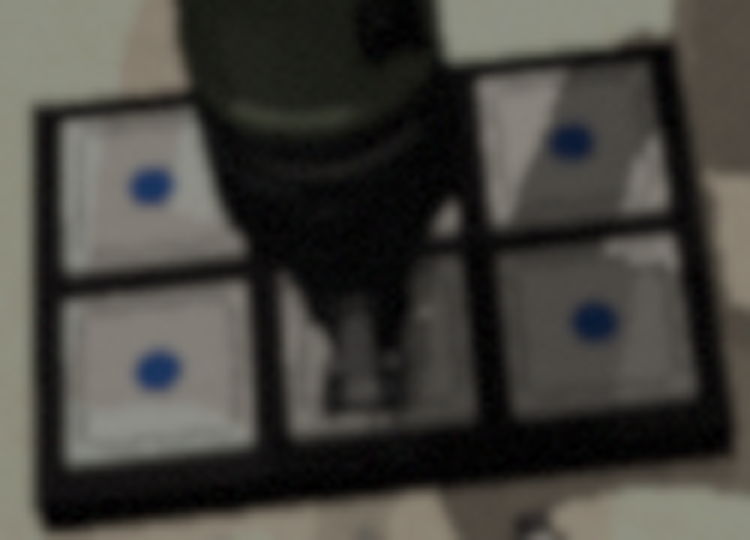

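```bash
python3 - <<'E'
from h import *
o=observe(); i=camera_info("wrist"); w=camera("wrist")
d=dots(w,(120,420,60,300)); print(d.round(1))
M=np.array(i["mount"]);R=Ro.from_quat(o["orientation"]).as_matrix()
Rc=R@M[:3,:3]; tc=R@M[:3,3]+o["tool_pos"]
for nm,l in names.items():
    X=tray(P0,l[None])[0]; c=Rc.T@(X-tc); print(nm,(c[:2]/c[2]*K(i)+[i["cx"],i["cy"]]).round(1))
# solve offset of camera + tray assumed
E
```

```text
[[126.7  99.3]
 [271.8  98. ]
 [144.2 239.1]
 [277.3 240.9]]
FL [267.2  97.1]
FM [273.7 237.7]
FR [278.8 347.3]
NL [114.5  97.2]
NM [140.  238.1]
NR [159.9 347.9]
```

>>> {"api": "servo_tool", "payload": {"plan": [{"tx":0,"ty":0.001,"tz":0,"rx":0,"ry":0,"rz":0,"gripper":0},{"tx":0,"ty":0.001,"tz":0,"rx":0,"ry":0,"rz":0,"gripper":0}]}}

```text
time_s: 5.78
tool_pos: [0.5985, -0.0816, 0.017]
orientation: [0.707, 0.029, -0.025, -0.706]
wrist_force: [-0.2, 0.1, 1.1]
finger_gap: -0.004
```

>>> {"api": "servo_tool", "payload": {"plan": [{"tx":0,"ty":0.001,"tz":0,"rx":0,"ry":0,"rz":0,"gripper":0},{"tx":0,"ty":0.001,"tz":0,"rx":0,"ry":0,"rz":0,"gripper":0}]}}

```text
time_s: 5.95
tool_pos: [0.5984, -0.0816, 0.0158]
orientation: [0.707, 0.029, -0.025, -0.706]
wrist_force: [-0.1, 0.5, -0.4]
finger_gap: -0.004
```

>>> {"api": "servo_tool", "payload": {"plan": [{"tx":0,"ty":0.001,"tz":0,"rx":0,"ry":0,"rz":0,"gripper":0},{"tx":0,"ty":0.001,"tz":0,"rx":0,"ry":0,"rz":0,"gripper":0}]}}

```text
time_s: 6.12
tool_pos: [0.5982, -0.0816, 0.0146]
orientation: [0.707, 0.029, -0.026, -0.706]
wrist_force: [0.0, -0.4, 0.3]
finger_gap: -0.0
```

```bash
python3 - <<'E'
from h import *
w=camera("wrist")[:,:,::-1]
s=camera("top")[:,:,::-1]
cv2.imwrite("pics/w7.png",cv2.resize(w[120:320,130:390],None,fx=3,fy=3,interpolation=cv2.INTER_CUBIC))
cv2.imwrite("pics/t7.png",cv2.resize(s[165:255,305:430],None,fx=6,fy=6,interpolation=cv2.INTER_CUBIC))
E
```

```text
(no output)
```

View pics/w7.png

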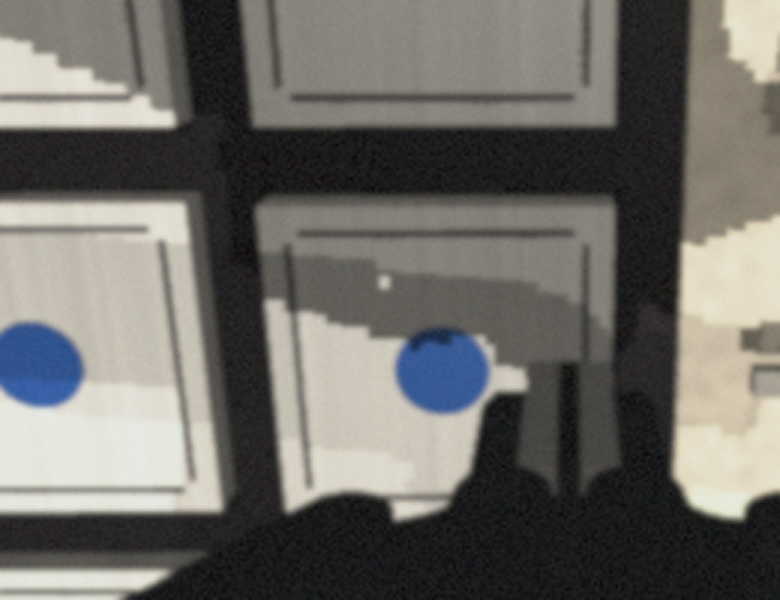

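View pics/t7.png

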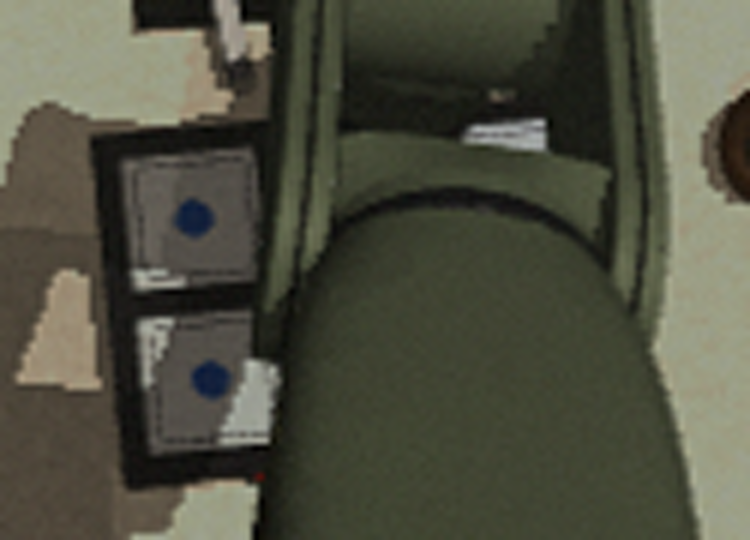

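The wrist crop shows the cover still level. The fingertip at about (570,365) nearly meets its shadow. I continue.

>>> {"api": "servo_tool", "payload": {"plan": [{"tx":0,"ty":0.001,"tz":0,"rx":0,"ry":0,"rz":0,"gripper":0},{"tx":0,"ty":0.001,"tz":0,"rx":0,"ry":0,"rz":0,"gripper":0}]}}

```text
time_s: 6.38
tool_pos: [0.5982, -0.0816, 0.0136]
orientation: [0.707, 0.029, -0.026, -0.706]
wrist_force: [0.1, -1.1, -0.1]
finger_gap: -0.001
```

>>> {"api": "servo_tool", "payload": {"plan": [{"tx":0,"ty":0.001,"tz":0,"rx":0,"ry":0,"rz":0,"gripper":0},{"tx":0,"ty":0.001,"tz":0,"rx":0,"ry":0,"rz":0,"gripper":0}]}}

```text
time_s: 6.55
tool_pos: [0.5981, -0.0815, 0.0123]
orientation: [0.707, 0.029, -0.026, -0.706]
wrist_force: [0.4, -0.4, -0.6]
finger_gap: 0.0
```

>>> {"api": "servo_tool", "payload": {"plan": [{"tx":0,"ty":0.001,"tz":0,"rx":0,"ry":0,"rz":0,"gripper":0},{"tx":0,"ty":0.001,"tz":0,"rx":0,"ry":0,"rz":0,"gripper":0}]}}

```text
time_s: 6.72
tool_pos: [0.5979, -0.0816, 0.0111]
orientation: [0.707, 0.029, -0.026, -0.706]
wrist_force: [0.4, 0.6, -0.6]
finger_gap: 0.002
```

```bash
python3 - <<'E'
from h import *
w=camera("wrist")[:,:,::-1]
cv2.imwrite("pics/w8.png",cv2.resize(w[120:320,130:390],None,fx=3,fy=3,interpolation=cv2.INTER_CUBIC))
E
```

```text
(no output)
```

View pics/w8.png

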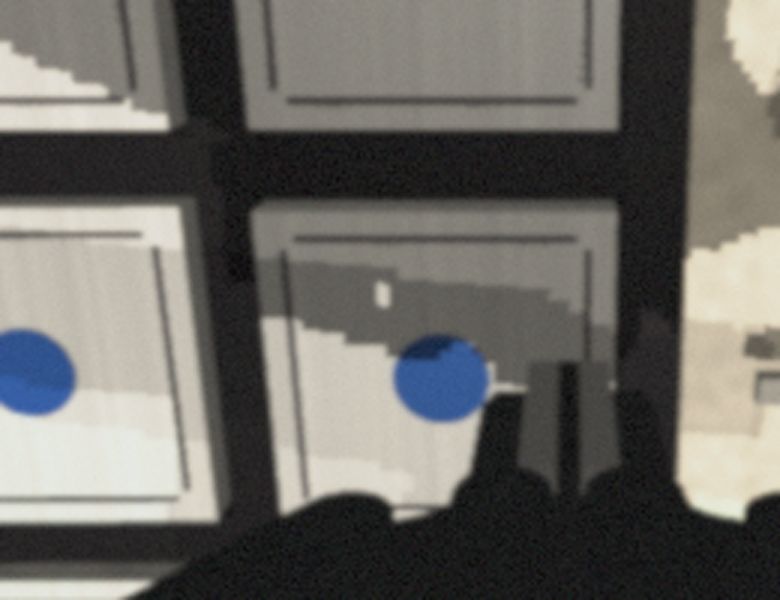

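```bash
python3 - <<'E'
from h import *
o=observe();s=camera("scene")[:,:,::-1].copy();i=camera_info("scene");R=Ro.from_quat(o["orientation"]).as_matrix()
x0,y0,f=235,190,12
a=cv2.resize(s[y0:y0+45,x0:x0+60],None,fx=f,fy=f,interpolation=cv2.INTER_CUBIC)
a=np.clip(a.astype(float)*1.8,0,255).astype(np.uint8)
for h,c in((0,(0,0,255)),(.01,(0,255,0)),(.02,(255,0,0)),(.03,(0,255,255)),(.04,(255,255,0)),(.05,(255,255,255))):
  for z in(-.011,.011):
    p=(proj(i,(o["tool_pos"]+R@[0,-h,z])[None])[0]-[x0,y0]+.5)*f
    cv2.circle(a,tuple(int(v) for v in p),4,c,-1)
cv2.imwrite("pics/s8.png",a)
E
```

```text
(no output)
```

View pics/s8.png

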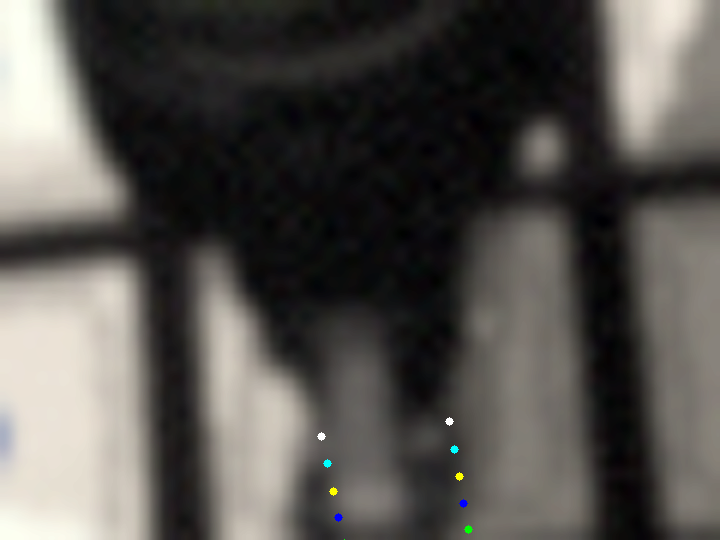

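```bash
python3 - <<'E'
from h import *
o=observe();s=camera("scene")[:,:,::-1].copy();i=camera_info("scene");R=Ro.from_quat(o["orientation"]).as_matrix()
x0,y0,f=245,205,14
a=cv2.resize(s[y0:y0+40,x0:x0+50],None,fx=f,fy=f,interpolation=cv2.INTER_CUBIC)
a=np.clip(a.astype(float)*2.2,0,255).astype(np.uint8)
for h,c in((0,(0,0,255)),(.01,(0,255,0)),(.02,(255,0,0)),(.03,(0,255,255)),(.04,(255,255,0))):
  for z in(-.02,.02):
    p=(proj(i,(o["tool_pos"]+R@[0,-h,z])[None])[0]-[x0,y0]+.5)*f
    cv2.circle(a,tuple(int(v) for v in p),4,c,-1)
cv2.imwrite("pics/s9.png",a)
E
```

```text
(no output)
```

View pics/s9.png

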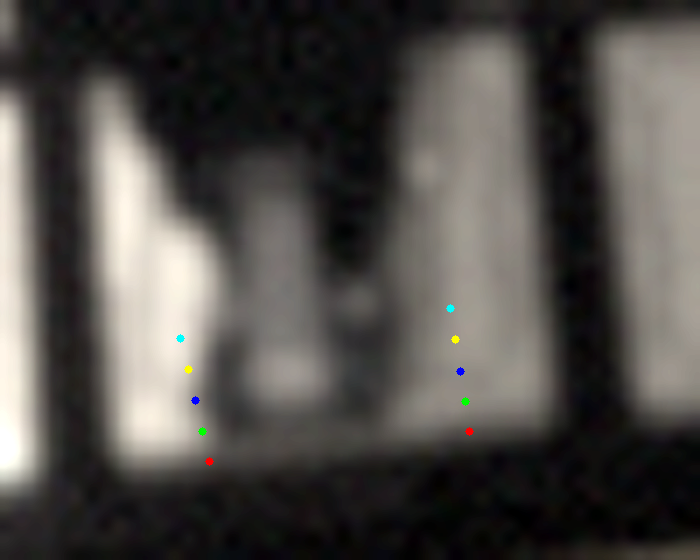

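>>> {"api": "servo_tool", "payload": {"plan": [{"tx":0,"ty":0.001,"tz":0,"rx":0,"ry":0,"rz":0,"gripper":0},{"tx":0,"ty":0.002,"tz":0,"rx":0,"ry":0,"rz":0,"gripper":0}]}}

```text
time_s: 7.03
tool_pos: [0.5982, -0.0816, 0.0093]
orientation: [0.707, 0.029, -0.026, -0.706]
wrist_force: [0.2, 0.1, -0.8]
finger_gap: 0.001
```

>>> {"api": "servo_tool", "payload": {"plan": [{"tx":0,"ty":0.001,"tz":0,"rx":0,"ry":0,"rz":0,"gripper":0},{"tx":0,"ty":0.001,"tz":0,"rx":0,"ry":0,"rz":0,"gripper":0}]}}

```text
time_s: 7.2
tool_pos: [0.598, -0.0815, 0.008]
orientation: [0.707, 0.029, -0.026, -0.706]
wrist_force: [-0.7, 0.5, -0.4]
finger_gap: 0.004
```

>>> {"api": "servo_tool", "payload": {"plan": [{"tx":0,"ty":0.001,"tz":0,"rx":0,"ry":0,"rz":0,"gripper":0},{"tx":0,"ty":0.001,"tz":0,"rx":0,"ry":0,"rz":0,"gripper":0}]}}

```text
time_s: 7.37
tool_pos: [0.5978, -0.0815, 0.0068]
orientation: [0.707, 0.028, -0.026, -0.706]
wrist_force: [-0.7, -0.0, -0.5]
finger_gap: 0.0
```

>>> {"api": "servo_tool", "payload": {"plan": [{"tx":0,"ty":0.001,"tz":0,"rx":0,"ry":0,"rz":0,"gripper":0},{"tx":0,"ty":0.001,"tz":0,"rx":0,"ry":0,"rz":0,"gripper":0}]}}

```text
time_s: 7.53
tool_pos: [0.5977, -0.0815, 0.0056]
orientation: [0.707, 0.028, -0.026, -0.706]
wrist_force: [-0.2, 0.0, 0.0]
finger_gap: 0.001
```

>>> {"api": "servo_tool", "payload": {"plan": [{"tx":0,"ty":0.001,"tz":0,"rx":0,"ry":0,"rz":0,"gripper":0},{"tx":0,"ty":0.001,"tz":0,"rx":0,"ry":0,"rz":0,"gripper":0}]}}

```text
time_s: 7.7
tool_pos: [0.5975, -0.0815, 0.0044]
orientation: [0.707, 0.028, -0.026, -0.706]
wrist_force: [-0.2, -0.4, -0.1]
finger_gap: 0.002
```

>>> {"api": "servo_tool", "payload": {"plan": [{"tx":0,"ty":0.001,"tz":0,"rx":0,"ry":0,"rz":0,"gripper":0},{"tx":0,"ty":0.001,"tz":0,"rx":0,"ry":0,"rz":0,"gripper":0}]}}

```text
time_s: 7.87
tool_pos: [0.5974, -0.0815, 0.0032]
orientation: [0.707, 0.028, -0.026, -0.706]
wrist_force: [-0.5, 0.1, -0.2]
finger_gap: -0.0
```

```bash
python3 - <<'E'
from h import *
w=camera("wrist")[:,:,::-1]
cv2.imwrite("pics/w9.png",cv2.resize(w[120:320,130:390],None,fx=3,fy=3,interpolation=cv2.INTER_CUBIC))
E
```

```text
(no output)
```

View pics/w9.png

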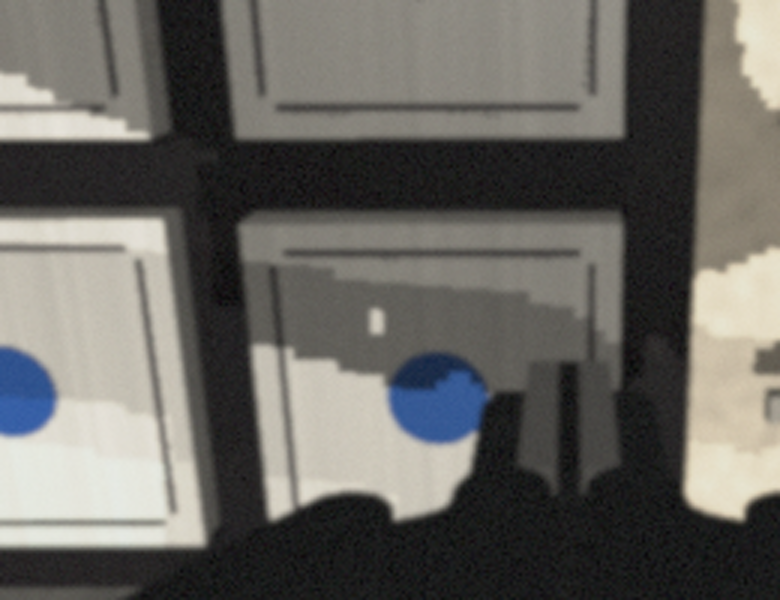

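>>> {"api": "servo_tool", "payload": {"plan": [{"tx":0,"ty":0.001,"tz":0,"rx":0,"ry":0,"rz":0,"gripper":0},{"tx":0,"ty":0.002,"tz":0,"rx":0,"ry":0,"rz":0,"gripper":0}]}}

```text
time_s: 8.08
tool_pos: [0.5975, -0.0815, 0.0012]
orientation: [0.707, 0.028, -0.026, -0.706]
wrist_force: [0.4, -0.1, 0.8]
finger_gap: -0.0
```

>>> {"api": "servo_tool", "payload": {"plan": [{"tx":0,"ty":0.001,"tz":0,"rx":0,"ry":0,"rz":0,"gripper":0},{"tx":0,"ty":0.001,"tz":0,"rx":0,"ry":0,"rz":0,"gripper":0}]}}

```text
time_s: 8.25
tool_pos: [0.5973, -0.0815, -0.0001]
orientation: [0.707, 0.028, -0.026, -0.706]
wrist_force: [1.0, -0.1, 0.5]
finger_gap: -0.001
```

>>> {"api": "servo_tool", "payload": {"plan": [{"tx":0,"ty":0.001,"tz":0,"rx":0,"ry":0,"rz":0,"gripper":0},{"tx":0,"ty":0.001,"tz":0,"rx":0,"ry":0,"rz":0,"gripper":0}]}}

```text
time_s: 8.42
tool_pos: [0.5971, -0.0814, -0.0013]
orientation: [0.707, 0.028, -0.027, -0.706]
wrist_force: [-0.1, 0.5, 1.1]
finger_gap: -0.001
```

>>> {"api": "servo_tool", "payload": {"plan": [{"tx":0,"ty":0.001,"tz":0,"rx":0,"ry":0,"rz":0,"gripper":0},{"tx":0,"ty":0.001,"tz":0,"rx":0,"ry":0,"rz":0,"gripper":0}]}}

```text
time_s: 8.58
tool_pos: [0.5972, -0.0814, -0.0024]
orientation: [0.707, 0.028, -0.027, -0.706]
wrist_force: [-0.3, 0.5, 0.2]
finger_gap: -0.003
```

```bash
python3 - <<'E'
from h import *
w=camera("wrist")[:,:,::-1];print(observe()["wrist_force"],observe()["tool_pos"])
s=camera("scene")[:,:,::-1];print(observe()["wrist_force"])
cv2.imwrite("pics/w10.png",cv2.resize(w[120:320,130:390],None,fx=3,fy=3,interpolation=cv2.INTER_CUBIC))
x0,y0,f=235,195,12
cv2.imwrite("pics/s10.png",np.clip(2.0*cv2.resize(s[y0:y0+50,x0:x0+64],None,fx=f,fy=f,interpolation=cv2.INTER_CUBIC).astype(float),0,255).astype(np.uint8))
E
```

```text
[ 0.15141932 -0.33452775  0.44244569] [ 0.59715827 -0.08142937 -0.00229798]
[ 0.61720521 -0.58555783 -0.0258837 ]
```

View pics/w10.png

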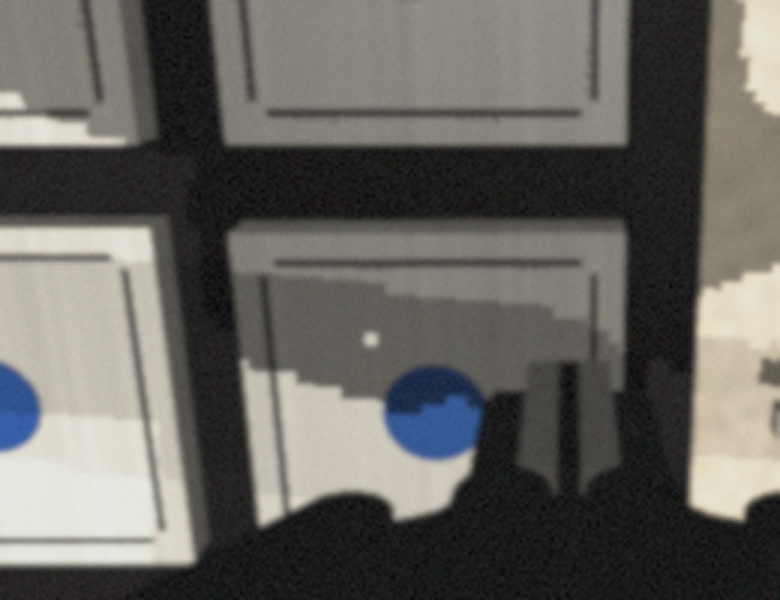

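View pics/s10.png

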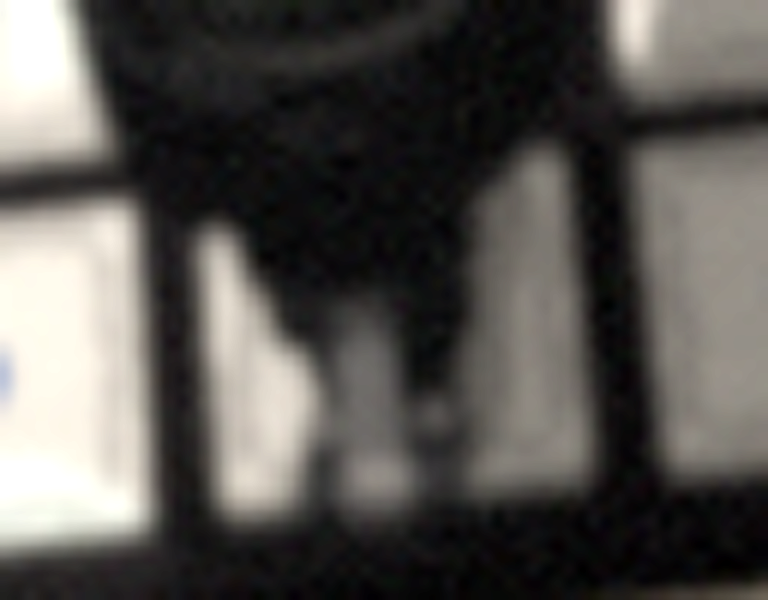

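```bash
python3 - <<'E'
from h import *
i=camera_info("scene");R=np.array(i["R"]);t=np.array(i["t"])
u=np.array([235+(370/12)-.5,195+515/12-.5])
d=R.T@np.r_[(u-[i["cx"],i["cy"]])/K(i),1];c=-R.T@t
for z in(.02,.03,.04,.05,.06):print(z,(c+d*(z-c[2])/d[2]).round(4))
E
```

```text
0.02 [ 0.6046 -0.088   0.02  ]
0.03 [ 0.6097 -0.087   0.03  ]
0.04 [ 0.6148 -0.086   0.04  ]
0.05 [ 0.6199 -0.085   0.05  ]
0.06 [ 0.625 -0.084  0.06 ]
```

>>> {"api": "servo_tool", "payload": {"plan": [{"tx":0,"ty":0.001,"tz":0,"rx":0,"ry":0,"rz":0,"gripper":0},{"tx":0,"ty":0.001,"tz":0,"rx":0,"ry":0,"rz":0,"gripper":0}]}}

```text
time_s: 8.85
tool_pos: [0.5977, -0.0815, -0.0031]
orientation: [0.707, 0.028, -0.026, -0.706]
wrist_force: [0.3, 1.2, 1.0]
finger_gap: 0.0
```

>>> {"api": "servo_tool", "payload": {"plan": [{"tx":0,"ty":0.001,"tz":0,"rx":0,"ry":0,"rz":0,"gripper":0},{"tx":0,"ty":0.001,"tz":0,"rx":0,"ry":0,"rz":0,"gripper":0}]}}

```text
time_s: 9.02
tool_pos: [0.5981, -0.0814, -0.0036]
orientation: [0.707, 0.028, -0.026, -0.706]
wrist_force: [0.1, 0.4, 2.8]
finger_gap: -0.001
```

>>> {"api": "servo_tool", "payload": {"plan": [{"tx":0,"ty":0.001,"tz":0,"rx":0,"ry":0,"rz":0,"gripper":0},{"tx":0,"ty":0.001,"tz":0,"rx":0,"ry":0,"rz":0,"gripper":0}]}}

```text
time_s: 9.18
tool_pos: [0.5982, -0.0814, -0.0038]
orientation: [0.707, 0.029, -0.026, -0.706]
wrist_force: [-0.9, 0.5, 6.6]
finger_gap: -0.001
```

```bash
python3 - <<'E'
from h import *
w=camera("wrist")[:,:,::-1];print(observe()["wrist_force"],observe()["tool_pos"])
cv2.imwrite("pics/w11.png",cv2.resize(w[120:320,130:390],None,fx=3,fy=3,interpolation=cv2.INTER_CUBIC))
E
```

```text
[-0.68340138  0.02442035  7.50542356] [ 0.59817552 -0.08142161 -0.00383145]
```

View pics/w11.png

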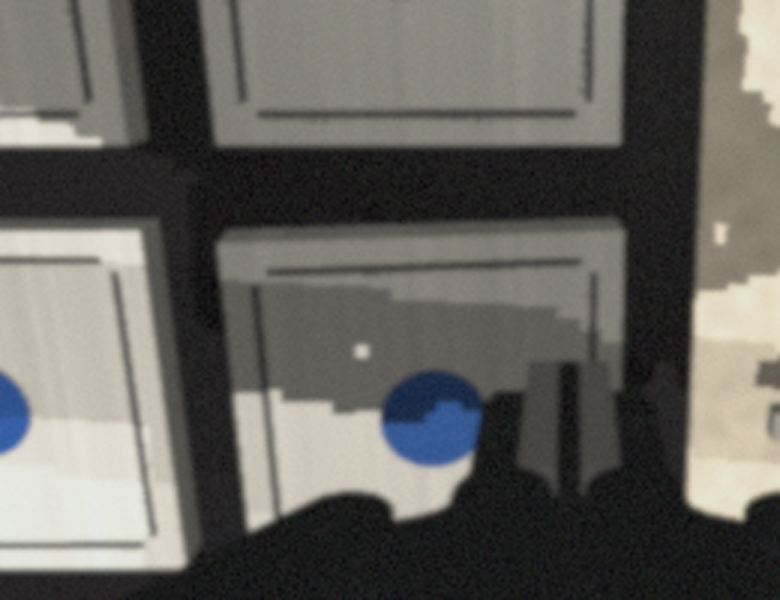

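The far-middle cover rocks: its top groove now slopes from (268,271) to (580,262), while the neighbouring covers stay level. Force is about 7 N. I lift off, move to its middle and press down.

>>> {"api": "servo_tool", "payload": {"plan": [{"tx":0,"ty":-0.01,"tz":0,"rx":0,"ry":0,"rz":0,"gripper":0},{"tx":-0.0,"ty":-0.012,"tz":0,"rx":0,"ry":0,"rz":0,"gripper":0},{"tx":-0.026,"ty":-0.012,"tz":0,"rx":0,"ry":0,"rz":0,"gripper":0},{"tx":-0.026,"ty":-0.012,"tz":0,"rx":0,"ry":0,"rz":0,"gripper":0},{"tx":-0.026,"ty":-0.008,"tz":0,"rx":0,"ry":0,"rz":0,"gripper":0},{"tx":-0.026,"ty":-0.007,"tz":0,"rx":0,"ry":0,"rz":0,"gripper":0},{"tx":-0.026,"ty":-0.007,"tz":0,"rx":0,"ry":0,"rz":0,"gripper":0}]}}

```text
time_s: 9.82
tool_pos: [0.5727, -0.0834, 0.0027]
orientation: [0.707, 0.029, -0.026, -0.706]
wrist_force: [-0.2, -0.1, 0.8]
finger_gap: 0.004
```

```bash
python3 - <<'E'
from h import *
w=camera("wrist")[:,:,::-1];o=observe();print(o["wrist_force"],o["tool_pos"],tray(P0,L[1:2]),goal(np.r_[tray(P0,L[1:2])[0][:2],0],P0[3]))
cv2.imwrite("pics/w12.png",cv2.resize(w[120:320,130:390],None,fx=3,fy=3,interpolation=cv2.INTER_CUBIC))
E
```

```text
[-0.36056007 -0.38699207  0.31903386] [ 0.57283444 -0.08345006  0.00278747] [[ 0.57198594 -0.08331941  0.03      ]] (array([-0.0008,  0.0028,  0.0002]), array([0.0019, 0.0004, 0.0043]))
```

View pics/w12.png

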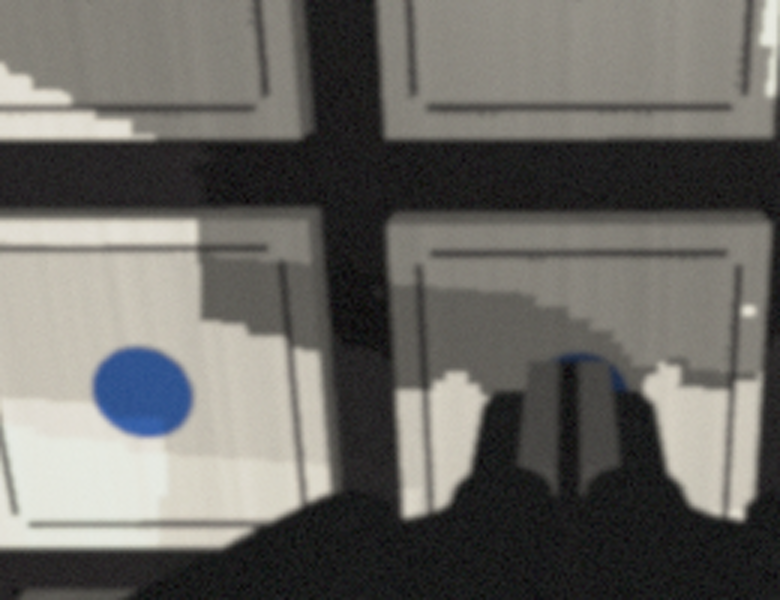

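The cover is level again, with the fingertips over its dot (centre about (580,390), mostly hidden). Now I press in the middle, nudging +1.5 mm in x.

>>> {"api": "servo_tool", "payload": {"plan": [{"tx":0.0015,"ty":0.002,"tz":0,"rx":0,"ry":0,"rz":0,"gripper":0},{"tx":0.0015,"ty":0.004,"tz":0,"rx":0,"ry":0,"rz":0,"gripper":0},{"tx":0.0015,"ty":0.006,"tz":0,"rx":0,"ry":0,"rz":0,"gripper":0},{"tx":0.0015,"ty":0.006,"tz":0,"rx":0,"ry":0,"rz":0,"gripper":0}]}}

```text
time_s: 10.2
tool_pos: [0.5751, -0.0834, -0.003]
orientation: [0.707, 0.029, -0.025, -0.706]
wrist_force: [0.9, 0.8, 2.2]
finger_gap: 0.006
```

>>> {"api": "servo_tool", "payload": {"plan": [{"tx":0,"ty":0.001,"tz":0,"rx":0,"ry":0,"rz":0,"gripper":0},{"tx":0,"ty":0.002,"tz":0,"rx":0,"ry":0,"rz":0,"gripper":0},{"tx":0,"ty":0.002,"tz":0,"rx":0,"ry":0,"rz":0,"gripper":0}]}}

```text
time_s: 10.45
tool_pos: [0.5752, -0.0833, -0.0041]
orientation: [0.707, 0.029, -0.025, -0.706]
wrist_force: [-1.7, -0.3, 7.8]
finger_gap: -0.003
```

>>> {"api": "servo_tool", "payload": {"plan": [{"tx":-0.001,"ty":0.002,"tz":0,"rx":0,"ry":0,"rz":0,"gripper":0},{"tx":-0.001,"ty":0.003,"tz":0,"rx":0,"ry":0,"rz":0,"gripper":0},{"tx":-0.001,"ty":0.003,"tz":0,"rx":0,"ry":0,"rz":0,"gripper":0}]}}

```text
time_s: 10.7
tool_pos: [0.5752, -0.0834, -0.0054]
orientation: [0.707, 0.03, -0.024, -0.706]
wrist_force: [-2.0, 1.7, 11.9]
finger_gap: -0.001
```

>>> {"api": "servo_tool", "payload": {"plan": [{"tx":0,"ty":0.002,"tz":0,"rx":0,"ry":0,"rz":0,"gripper":0},{"tx":0,"ty":0.003,"tz":0,"rx":0,"ry":0,"rz":0,"gripper":0},{"tx":0,"ty":0.003,"tz":0,"rx":0,"ry":0,"rz":0,"gripper":0}]}}

```text
time_s: 10.95
tool_pos: [0.5753, -0.0834, -0.0054]
orientation: [0.707, 0.03, -0.024, -0.706]
wrist_force: [-5.9, 0.8, 20.8]
finger_gap: -0.002
```

>>> {"api": "servo_tool", "payload": {"plan": [{"tx":-0.001,"ty":0.004,"tz":0,"rx":0,"ry":0,"rz":0,"gripper":0},{"tx":-0.001,"ty":0.004,"tz":0,"rx":0,"ry":0,"rz":0,"gripper":0}]}}

```text
time_s: 11.12
tool_pos: [0.5754, -0.0834, -0.0055]
orientation: [0.708, 0.032, -0.023, -0.706]
wrist_force: [-5.5, 2.1, 26.2]
finger_gap: 0.002
```

```bash
python3 - <<'E'
from h import *
w=camera("wrist")[:,:,::-1];o=observe();print(o["wrist_force"],o["tool_pos"])
cv2.imwrite("pics/w13.png",cv2.resize(w[120:320,130:390],None,fx=3,fy=3,interpolation=cv2.INTER_CUBIC))
E
```

```text
[-6.1107385   1.40261592 26.10986697] [ 0.57541164 -0.08337232 -0.00544768]
```

View pics/w13.png

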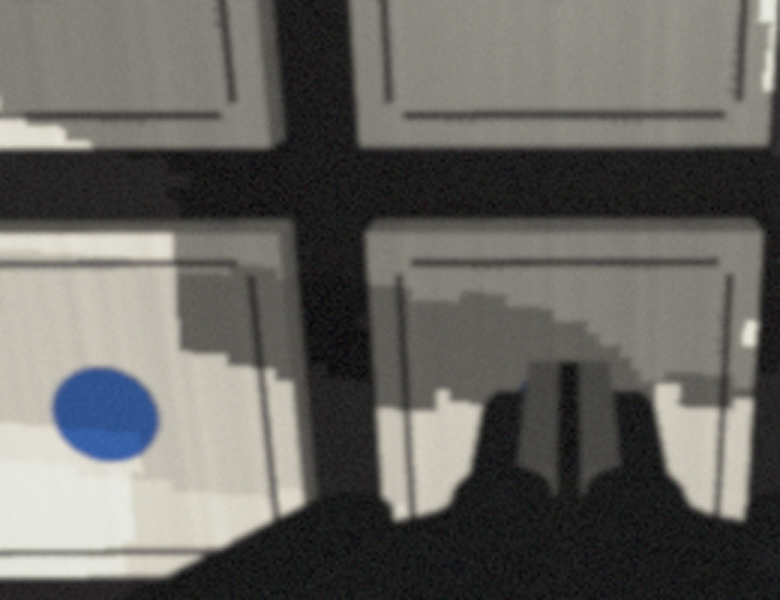

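It is stiff at 26 N and level. I verify with a light press near its opposite edge.

>>> {"api": "servo_tool", "payload": {"plan": [{"tx":0,"ty":-0.008,"tz":0,"rx":0,"ry":0,"rz":0,"gripper":0},{"tx":0,"ty":-0.012,"tz":0,"rx":0,"ry":0,"rz":0,"gripper":0},{"tx":-0.028,"ty":-0.012,"tz":0,"rx":0,"ry":0,"rz":0.0,"gripper":0},{"tx":-0.028,"ty":-0.012,"tz":0,"rx":0,"ry":0,"rz":0,"gripper":0},{"tx":-0.028,"ty":-0.006,"tz":0,"rx":0,"ry":0,"rz":0,"gripper":0},{"tx":-0.028,"ty":-0.003,"tz":0,"rx":0,"ry":0,"rz":0,"gripper":0},{"tx":-0.028,"ty":-0.003,"tz":0,"rx":0,"ry":0,"rz":0,"gripper":0}]}}

```text
time_s: 11.75
tool_pos: [0.5476, -0.0855, -0.004]
orientation: [0.707, 0.031, -0.023, -0.706]
wrist_force: [0.2, 0.2, -0.5]
finger_gap: -0.003
```

>>> {"api": "servo_tool", "payload": {"plan": [{"tx":0,"ty":0.001,"tz":0,"rx":0,"ry":0,"rz":0,"gripper":0},{"tx":0,"ty":0.0015,"tz":0,"rx":0,"ry":0,"rz":0,"gripper":0}]}}

```text
time_s: 11.92
tool_pos: [0.5483, -0.0855, -0.0054]
orientation: [0.707, 0.031, -0.023, -0.706]
wrist_force: [-1.4, 0.2, 7.2]
finger_gap: 0.002
```

>>> {"api": "servo_tool", "payload": {"plan": [{"tx":0,"ty":0.001,"tz":0,"rx":0,"ry":0,"rz":0,"gripper":0},{"tx":0,"ty":0.0015,"tz":0,"rx":0,"ry":0,"rz":0,"gripper":0}]}}

```text
time_s: 12.08
tool_pos: [0.5484, -0.0855, -0.0054]
orientation: [0.707, 0.031, -0.024, -0.706]
wrist_force: [-6.2, 0.4, 18.1]
finger_gap: 0.003
```

The edge is firm at the same height as the middle (-5.4 mm TCP), so the cover no longer rocks. I retreat straight up and back.

>>> {"api": "servo_tool", "payload": {"plan": [{"tx":0,"ty":-0.04,"tz":0,"rx":0,"ry":0,"rz":0,"gripper":0},{"tx":0,"ty":-0.08,"tz":0,"rx":0,"ry":0,"rz":0,"gripper":0},{"tx":0,"ty":-0.12,"tz":0,"rx":0,"ry":0,"rz":0,"gripper":0},{"tx":0,"ty":-0.16,"tz":0,"rx":0,"ry":0,"rz":0,"gripper":0},{"tx":-0.04,"ty":-0.19,"tz":0.04,"rx":0,"ry":0,"rz":0,"gripper":0},{"tx":-0.08,"ty":-0.2,"tz":0.08,"rx":0,"ry":0,"rz":0,"gripper":0},{"tx":-0.1,"ty":-0.2,"tz":0.12,"rx":0,"ry":0,"rz":0,"gripper":0},{"tx":-0.12,"ty":-0.2,"tz":0.16,"rx":0,"ry":0,"rz":0,"gripper":0},{"tx":-0.12,"ty":-0.2,"tz":0.2,"rx":0,"ry":0,"rz":0,"gripper":0},{"tx":-0.12,"ty":-0.2,"tz":0.24,"rx":0,"ry":0,"rz":0,"gripper":0},{"tx":-0.12,"ty":-0.2,"tz":0.26,"rx":0,"ry":0,"rz":0,"gripper":0},{"tx":-0.12,"ty":-0.2,"tz":0.26,"rx":0,"ry":0,"rz":0,"gripper":0}]}}

```text
time_s: 13.08
tool_pos: [0.4059, 0.1694, 0.193]
orientation: [-0.706, -0.033, 0.025, 0.707]
wrist_force: [1.5, -0.5, 0.4]
finger_gap: -0.005
```

```bash
python3 - <<'E'
from h import *
o=observe();print(o["tool_pos"],o["wrist_force"])
T=camera("top");S=camera("scene")
T0=cv2.imread("pics/top0.png")[:,:,::-1];S0=cv2.imread("pics/scene0.png")[:,:,::-1]
print((dots(S,(208,328,172,252))-dots(S0,(208,328,172,252))).round(2))
a=cv2.resize(T[130:255,260:470,::-1],None,fx=3.8,fy=3.8,interpolation=cv2.INTER_CUBIC)
cv2.imwrite("pics/top9.png",a)
cv2.imwrite("pics/scene9.png",S[:,:,::-1])
E
```

```text
[0.40585787 0.16944208 0.19297729] [ 1.46282397 -0.49225174  0.43098026]
[[ 0.01  0.05]
 [ 0.05 -0.  ]
 [ 0.    0.01]
 [-0.04 -0.  ]
 [ 0.22  0.69]
 [ 0.   -0.12]]
```

View pics/top9.png

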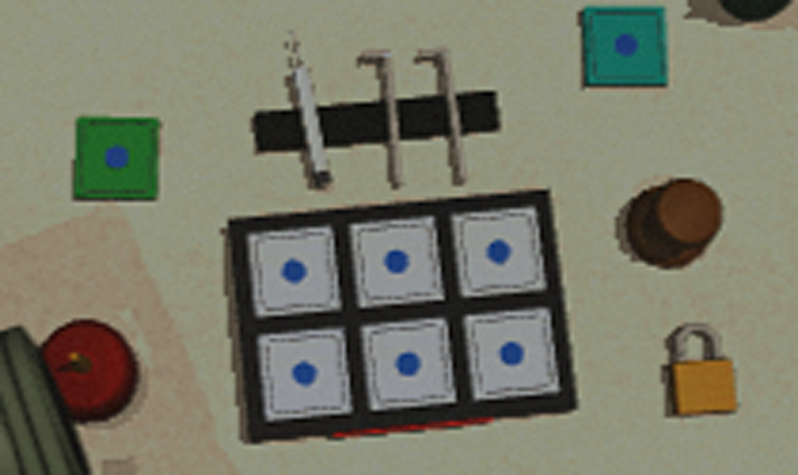

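View pics/scene9.png

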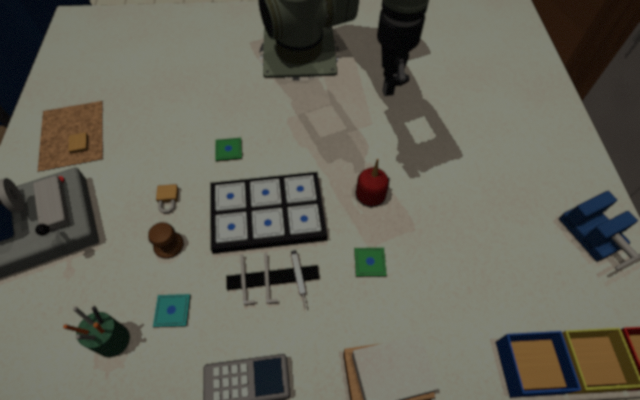

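All six covers look level in the tray. The far-middle dot, now at scene (267,222), dropped 0.69 px, where about 0.5 px is expected for 3 mm. The other dots shifted by 0.12 px or less. The bystanders are where they were, and the hand is clear at scene (395,85).

```bash
python3 -c "
from station import *
print(hand_in())"
```

```text
the job is handed in; nothing more can be done
None
```

The loose cover was the middle one of the far (+x) row, and it is now pressed home. I handed the job in at about 13 s of the 56 s allowed.

- **Finding it:** pressing its far edge tipped it by about 0.1 rad, estimated from the wrist image. It fell level again when I let go. I pressed only this cover, because a roughly 0.5 px height residual in the scene image pointed to it first; the other five were checked by camera only.
- **Pressing it home:** I pressed its middle with up to 26 N. It sank about 2.5 mm by the measured tool height and then went stiff.
- **Checks that passed:**
  - A second press near its opposite edge, up to 18 N, was firm at the same height as the middle.
  - In the scene camera its dot dropped 0.69 px (about 0.5 px expected for 3 mm), and the other five dots moved 0.12 px or less.
  - The tools and hardware look unmoved, and the hand is well clear.
- **What disagreed:** with the jaws shut, the fingertips touched about 35 mm above the reported tool point (TCP). I stepped down until the force and pictures showed contact, so the absolute tool heights were not used.

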